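# Check the gap of a sprung guide with a taper gauge

### The arm

A 6-joint arm with a two-finger parallel gripper is mounted at the origin on a cart in front of the work surface, level with it; the furniture and walls round the work are solid. World frame = base frame: x ahead of the robot, y to its left, z up, the work surface at z = 0. Lengths are in m, angles in rad, forces in N, time in s.
With the tool pointing down it reaches from about 0.3 to 0.775 m from the base axis. Payload 14.6 kg.
Tool frame: the origin (TCP) lies at the very end of the fingers, on their centre line; the grasp point (between the pads) lies 19 mm behind it; z points along the fingers, y is the direction in which the jaws open and shut (so a half turn about z gives the same grasp; the last joint's range is limited). The gripper opens to 94 mm and grips with 3 to 60 N. Pads are 16 mm wide; open, the fingers measure 119 mm over their backs; the gripper's body (75 mm by 177 mm) begins 78 mm behind the grasp point.
Start: joints at [-1.266, 0.3, 1.521, -0, 1.321, -0.067], TCP at [0.2, -0.512, 0.205] pointing down, gripper open.
Joint ranges: [-3.03, 3.03], [-0.79, 2.21], [0.23, 2.52], [-1.04, 4.18], [0, 3.07], [-2.55, 2.55]. Speed limits (rad/s): [2.22, 2.22, 2.57, 3.14, 3.14, 3.14].

### API

Orientations are given as [roll, pitch, yaw] about the fixed x, y, z axes, in that order (R = Rz(yaw) Ry(pitch) Rx(roll)).
In Python, from workcell import observe, optics, robot gives the robot as it stands.
- The arm moves only by the tool move_arm, never from a script. Its arguments are lists of equal length, an entry for each row: "gripper": the finger opening in mm, from 0 to 94; "translation": the shift along the tool's x, y, z in mm, a list of three; "turn": the turn about the tool's z in rad. In form: {"gripper": [gripper, ...], "translation": [[tx, ty, tz], ...], "turn": [turn, ...]}. A call has 1 to 20 rows; each row is the pose to reach, as a shift and turn from the pose commanded when the call began, along the tool's axes at that moment; what a row does not reach only later rows make up. A row lasts 1/12 s, in which the tool goes at most 41.7 mm and 7.16 degrees, less where a joint would pass 70% of its speed; a pose out of reach is approached as far as the arm can. A call with a gripper value outside its range is refused whole. The fingers move at their own pace and stop on an object; "grip_force" is the grip in N (left out, the last holds). Time passes only in rows, so rows that repeat a pose let the fingers close. It gives the time, the measured TCP pose, the force and the opening at its end, in the units of the state.
- observe(): the state, without advancing time (a new reading comes with each control period).
- optics.camera(name): name is "scene" or "top"; returns a dict with "pixels" (420x560x3 uint8, blue, green, red), "fx", "fy", "cx", "cy" (pixels), "view" (4x4, takes a point from world to camera coordinates). Camera axes: x right, y up, looking along -z (the intrinsics and any distortion apply to the point x, -y, -z); pixel columns grow to the right and rows downward; lengths in m; the calibration is good to about 2 mm. A picture is of the moment at which its call begins. There is no depth.
- robot.job_done(): hands the job in, once; it reports no verdict.
The state is a dict: "t": time; "joints": joint angles; "qvel": joint speeds; "joint_efforts": joint torques, N m; "ee_pos": TCP position; "ee_rot": TCP orientation; "contact_force": force on the tool from outside, world axes, zero at the start; "wrist_torque": the same for the moment, N m; "gripper_width": finger opening in m.
Only numpy, scipy, OpenCV 4.12 (cv2) and the standard library are available. Lean on these libraries where they do the work, as an engineer would, in place of code of your own. Each camera call takes 0.05 s, during which the arm holds its last target. There are 200 camera calls.

### The job

Draw the taper gauge (the wedge-shaped blade with the flat rectangular handle) up out of the wooden stand, leaving the round-handled gauge hanging there, and slide its blade straight down between the two steel plates of the sprung guide, midway along them and flat to them. Push until it drags snugly, with each plate pressed back about 2.5 mm, but never force it so that a plate goes back 7 mm. Finish holding it still in the gripper at that depth: do not let go.

Things in the scene. Friction and masses are not known exactly. Their poses are not given: they have to be found in the camera images.
- taper_grip (a point): Middle of the handle of the taper gauge (loose, about 0.16 kg), 127.5 mm above its tip. Flat aluminium handle, 44 (x) x 22 (y) x 45 mm tall, two dark bands; grip it across the 22 mm. Below, the steel blade, 22 mm wide (x), 105 mm long, tapers evenly on both faces from 18.8 mm thick (y) under the handle to 2 mm at the tip: 1.6 mm per 10 mm. z up the gauge.
- taper_tip (a point): Centre of the tip of the taper gauge's blade; axes as for taper_grip.
- taper_gauge: The taper gauge; its origin is the blade tip (same as taper_tip).
- plug_grip (a point): Middle of the handle of the other gauge, to be left in the stand: round waisted handle, 36 mm across and 45 mm tall (top 165 mm above the table: carry the other gauge round or over it), straight blade 12 mm thick.
- stand: Pale wooden stand, fixed, 64 (x) x 190 (y) x 120 mm high; origin under its centre. Two slots, 29 x 23 mm, in its 12 mm top board at y = +50 and -50 mm; in each hangs a gauge, blade down, tip 15 mm above the table, handle resting on the board. Which gauge is in which slot varies. Gauge x, y are parallel to the stand's. A gauge must rise 105 mm to come clear.
- guide: Sprung guide, fixed: aluminium base 90 (x) x 170 (y) x 14 mm, two grey housings (tops 106 mm above the table), each with an upright steel plate 60 mm long (x), 8 mm thick (y). The plates face each other across y, gap open at the top, 6 to 9 mm at rest (varies). Plate tops (4 mm radius) 125 mm above the table; 111 mm free depth between them. Origin under the base's centre, z up.
- lip_left (a point): On the top edge of the left (+y of guide) plate, midway along it, in the plane of its inner face, 125 mm above the table; moves with the plate. The gap's middle is midway between lip_left and lip_right.
- lip_right (a point): The same on the right (-y of guide) plate.
- plate_left (a joint): How far the left plate is pushed back, m: 0 at rest, 0.008 at most; spring 1.2 N per mm, no preload. If one plate goes back more than the other, the blade is off towards that side.
- plate_right (a joint): The same for the right plate.
- shoe_left: The left housing (fixed to the guide) with its plate; origin on top of the base, under the plate's inner face at rest.
- shoe_right: The right housing with its plate, likewise.
Things that resemble listed ones, but are neither listed nor needed, are in the scene too. What is shaped like the taper_gauge but blue is not meant.

How it is judged:
By the outcome, as a careful person would: the job done as asked, in the order asked, and still so for the second after the job is handed in, while the arm keeps its last pose, push and grip.
It also fails if it takes over 42 s, if anything falls off the work surface, if the arm or the gripper's body presses on something with over 40 N, if the wrist force passes 120 N, or if a joint passes its speed limit or range.

## Working session

There is one attempt and no reset: what is moved stays moved. The work goes in short steps, Python scripts to look and compute and a tool call to move; the robot and the scene stay as the last step left them, time stands still between calls to the robot, and variables do not carry over. Pictures are saved under pics/ and viewed, about 8 in all and at most 12, crops included, and the job is handed in when it is done.

Besides the shell and the picture viewer there is one more tool, called as name(argument=value, ...), one argument or row to a line, values as JSON. move_arm: Moves the arm, as the interface text tells. Its arguments: {"type":"object","properties":{"gripper":{"type":"array","items":{"type":"number"}},"translation":{"type":"array","items":{"type":"array","items":{"type":"number"}}},"turn":{"type":"array","items":{"type":"number"}},"grip_force":{"type":"number"}},"required":["gripper","translation","turn"]}

```bash
mkdir -p pics; cat > h.py <<'E'
import numpy as np, cv2
from workcell import observe, optics, robot
def shot(n,f):
    c=optics.camera(n); cv2.imwrite(f'pics/{f}.png',c['pixels']); 
    np.savez(f'pics/{f}.npz',**{k:v for k,v in c.items() if k!='pixels' and not isinstance(v,str)}); return c
def load(f): return np.load(f'pics/{f}.npz',allow_pickle=True)
def ray(c,u,v):
    V=np.array(c['view']);R=V[:3,:3];o=-R.T@V[:3,3]
    d=R.T@np.array([(u-c['cx'])/c['fx'],-(v-c['cy'])/c['fy'],-1.]);return o,d/np.linalg.norm(d)
def onz(c,u,v,z):
    o,d=ray(c,u,v);return o+d*(z-o[2])/d[2]
def tri(*obs):
    A=0;b=0
    for c,u,v in obs:
        o,d=ray(c,u,v);P=np.eye(3)-np.outer(d,d);A=A+P;b=b+P@o
    x=np.linalg.solve(A,b);return x,[np.linalg.norm((np.eye(3)-np.outer(d,d))@(x-o)) for o,d in (ray(*k) for k in obs)]
def proj(c,p):
    q=np.array(c['view'])@np.append(p,1);return c['cx']+c['fx']*q[0]/-q[2],c['cy']-c['fy']*q[1]/-q[2]
E
python3 - <<'E'
from h import *
for n in('scene','top'):
    c=shot(n,n+'0');print({k:(np.round(v,4).tolist() if not isinstance(v,str) else v) for k,v in c.items() if k!='pixels'})
a=[cv2.imread(f'pics/{n}0.png') for n in('scene','top')]
print(observe())
E
```

```text
{'fx': 400.3755, 'fy': 400.3755, 'cx': 283.5396, 'cy': 208.8827, 'view': [[0.8664, -0.4992, -0.0144, -0.5118], [0.3592, 0.6029, 0.7123, -0.3046], [-0.3469, -0.6223, 0.7017, -0.6941], [0.0, 0.0, 0.0, 1.0]]}
{'fx': 406.6054, 'fy': 406.6054, 'cx': 278.5684, 'cy': 217.9776, 'view': [[0.0081, -1.0, 0.0008, 0.0093], [0.9792, 0.0081, 0.2025, -0.6444], [-0.2025, -0.0009, 0.9793, -0.851], [0.0, 0.0, 0.0, 1.0]]}
{'t': 0.1, 'joints': array([-1.26559684e+00,  3.00412715e-01,  1.52150651e+00,  9.00827614e-07,
        1.32074344e+00, -6.66028997e-02]), 'qvel': array([-0.00073487, -0.00096487, -0.00174675,  0.0012075 ,  0.00028057,
        0.00094437]), 'joint_efforts': array([ 2.28158417e-03, -5.32642257e+01, -3.53285122e+01,  7.10238819e-02,
        2.34699732e-02, -6.21433537e-05]), 'ee_pos': array([ 0.19973534, -0.51219041,  0.20494991]), 'ee_rot': array([-3.14052507e+00, -7.20842713e-05,  3.71802122e-01]), 'contact_force': array([ 0.00550618,  0.78234937, -0.38278369]), 'wrist_torque': array([0.01183977, 0.00652097, 0.04516459]), 'gripper_width': 0.09401571985835736}
```

View pics/scene0.png

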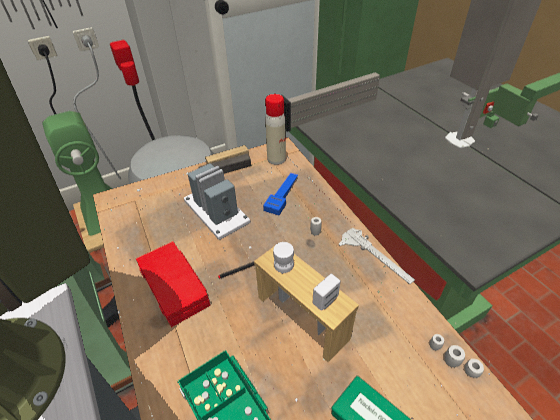

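View pics/top0.png

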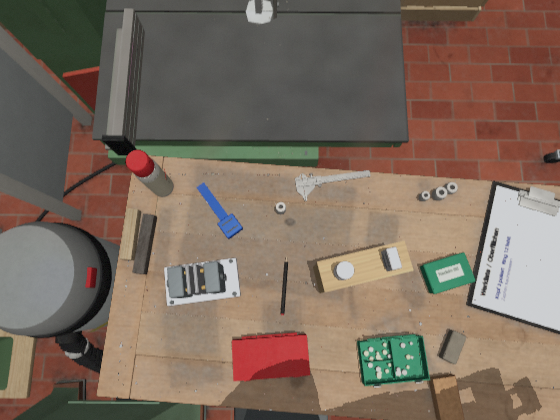

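The taper gauge (rectangular handle) is at scene (326,290) and top (392,259). Three things could be confused with it. The round gauge is at scene (284,255) and top (345,270). The blue look-alike is at scene (280,195) and top (222,213). The caliper is at scene (375,255) and top (330,182). I choose the aluminium rectangular handle in the stand. The guide is at scene (215,200) and top (202,281).

```bash
python3 - <<'E'
from h import *
s=cv2.imread('pics/scene0.png');t=cv2.imread('pics/top0.png')
def cr(im,u,v,w,h,k=4):
    o=cv2.resize(im[v:v+h,u:u+w],None,fx=k,fy=k,interpolation=cv2.INTER_CUBIC)
    for i in range(0,w,10):
        cv2.line(o,(i*k,0),(i*k,4 if (u+i)%50 else 12),(0,0,255),1)
        if i%20==0: cv2.putText(o,str(u+i),(i*k,20),0,.35,(0,0,255),1)
    for i in range(0,h,10):
        cv2.line(o,(0,i*k),(6,i*k),(0,0,255),1); 
        if i%20==0 and i: cv2.putText(o,str(v+i),(8,i*k+4),0,.35,(0,0,255),1)
    return o
a=np.hstack([cr(s,240,230,130,130,3),cr(t,310,230,110,130,3)])
cv2.imwrite('pics/stand.png',cv2.resize(a,None,fx=1.1,fy=1.1))
b=np.hstack([cr(s,180,155,72,90,5),cr(t,160,240,84,90,5)])
cv2.imwrite('pics/guide.png',b);print(a.shape,b.shape)
E
```

```text
(390, 720, 3) (450, 780, 3)
```

View pics/stand.png

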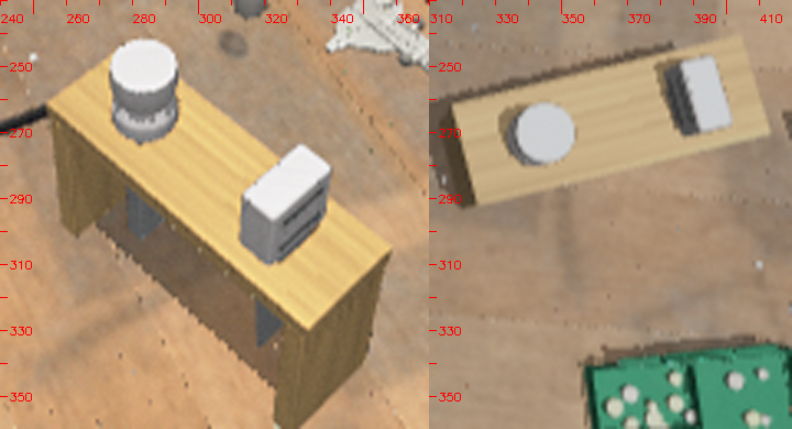

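View pics/guide.png

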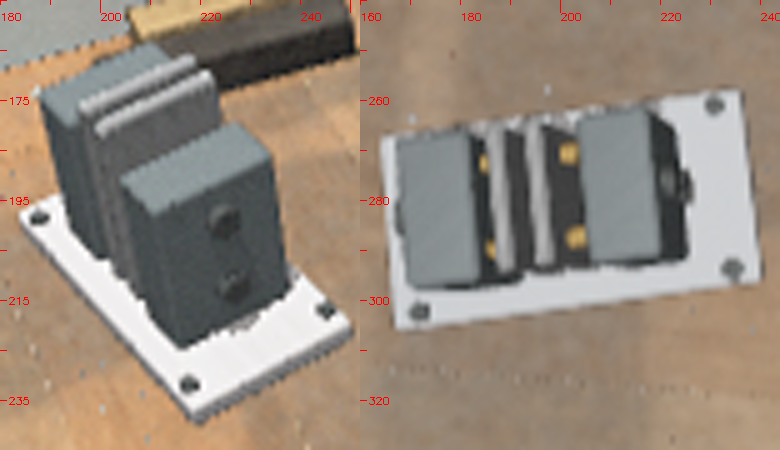

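The stand crop confirms the choice. It shows a banded rectangular aluminium handle with its top at scene (326.7,284) and top (393.9,258.5). The round gauge's top is at about scene (284,250). The guide crop shows two plate-top strips in the top view, running (188.5,265)–(189,294) and (195,264)–(197,293).

```bash
python3 - <<'E'
from h import *
from scipy.optimize import least_squares
S=load('scene0');T=load('top0')
s=lambda x,y:(240+x/3.3,230+y/3.3); t=lambda x,y:(310+(x-429)/3.3,230+y/3.3)
gs=lambda x,y:(180+x/5,155+y/5); gt=lambda x,y:(160+(x-360)/5,240+y/5)
print('handle top',tri((S,*s(286,178)),(T,*t(706,94))))
print('round top',tri((S,*s(144,52)),(T,*t(545,133))))
print('stand corners')
for a,b in [((48,104),(452,105)),((308,330),(476,208)),((391,250),(770,132))]:
    pass
tp=[t(452,105),t(740,36),t(770,132),t(476,208)]
for p in tp: print(onz(T,*p,.12).round(4))
for p in [(48,104),(308,330),(391,250)]: print('s',onz(S,*s(*p),.12).round(4))
print('handle corners')
for p in [(682,62),(712,56),(731,124),(699,133)]: print(onz(T,*t(*p),.165).round(4))
print('base')
for p in [(382,138),(740,91),(762,282),(398,328)]: print(onz(T,*gt(*p),.014).round(4))
for p in [(20,215),(352,325),(195,412)]: print('s',onz(S,*gs(*p),.014).round(4))
print('plates')
for a in [(495,125),(505,270),(534,122),(545,265)]: print(onz(T,*gt(*a),.125).round(4))
for a in [(83,105),(192,60),(100,130),(210,77)]: print('s',onz(S,*gs(*a),.125).round(4))
print('tri L',tri((S,*gs(137.5,82.5)),(T,*gt(500,197.5))),'R',tri((S,*gs(155,103.5)),(T,*gt(539.5,193.5))))
E
```

```text
handle top (array([ 0.54651637, -0.21392825,  0.16521172]), [np.float64(0.0023261259032661737), np.float64(0.0023261259032660423)])
round top (array([ 0.5229936 , -0.11636497,  0.17311787]), [np.float64(0.0033439148245508286), np.float64(0.0033439148245506646)])
stand corners
[ 0.541  -0.0658  0.12  ]
[ 0.5863 -0.2492  0.12  ]
[ 0.5257 -0.2647  0.12  ]
[ 0.4774 -0.08    0.12  ]
s [ 0.484  -0.0833  0.12  ]
s [ 0.5291 -0.2667  0.12  ]
s [ 0.5897 -0.2519  0.12  ]
handle corners
[ 0.5634 -0.1996  0.165 ]
[ 0.5672 -0.2177  0.165 ]
[ 0.5267 -0.2269  0.165 ]
[ 0.5212 -0.2077  0.165 ]
base
[0.535  0.2793 0.014 ]
[0.5582 0.1134 0.014 ]
[0.4706 0.1007 0.014 ]
[0.4487 0.2664 0.014 ]
s [0.4541 0.2634 0.014 ]
s [0.5634 0.1093 0.014 ]
s [0.4773 0.0967 0.014 ]
plates
[0.5318 0.2021 0.125 ]
[0.4732 0.1949 0.125 ]
[0.5331 0.1861 0.125 ]
[0.4753 0.1788 0.125 ]
s [0.4802 0.193  0.125 ]
s [0.5348 0.1975 0.125 ]
s [0.4804 0.173  0.125 ]
s [0.5369 0.182  0.125 ]
tri L (array([0.5050458, 0.1980735, 0.1233488]), [np.float64(0.0028085306811006508), np.float64(0.0028085306811005744)]) R (array([0.5068351 , 0.18238075, 0.12147053]), [np.float64(0.002741974056085547), np.float64(0.0027419740560854357)])
```

move_arm(
  gripper=[70,70,70,70,70,70,70,70,70,70,70,70,70,70,70,70,70,70],
  translation=[
    [35,-12,0],
    [70,-24,0],
    [105,-37,0],
    [140,-49,0],
    [175,-61,0],
    [210,-74,0],
    [245,-86,0],
    [280,-98,0],
    [315,-110,0],
    [350,-123,0],
    [385,-135,0],
    [410,-144,0],
    [425,-149,0],
    [431,-151,0],
    [431,-151,0],
    [431,-151,0],
    [431,-151,0],
    [431,-151,0],
  ],
  turn=[0.01,0.02,0.03,0.04,0.05,0.06,0.07,0.08,0.09,0.1,0.11,0.12,0.13,0.13,0.13,0.13,0.13,0.13],
)

```text
t: 1.6
ee_pos: [0.5458, -0.216, 0.2056]
ee_rot: [3.141, -0.0, 0.241]
contact_force: [0.5, 0.4, 0.3]
gripper_width: 0.07
```

```bash
python3 - <<'E'
from h import *
s=shot('scene','s1')['pixels'];t=shot('top','t1')['pixels']
a=np.hstack([s[190:330,240:380],t[170:310,330:450]])
cv2.imwrite('pics/c1.png',cv2.resize(a,None,fx=3,fy=3,interpolation=cv2.INTER_CUBIC))
o=observe();print(o['ee_pos'],o['ee_rot'],o['contact_force'])
E
```

```text
[ 0.54602005 -0.21585261  0.20561571] [ 3.14144943e+00 -1.28152478e-04  2.40781301e-01] [-0.72258748  0.03525386 -0.11335079]
```

View pics/c1.png

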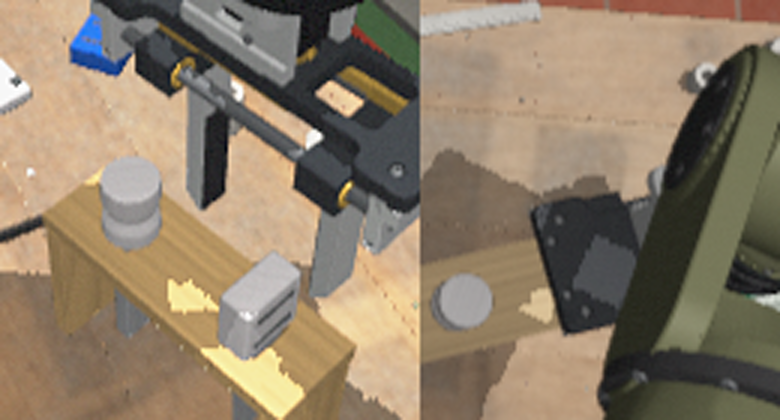

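The crop shows the open fingers straddling above the handle, with tips at about scene (308,258) and (350,289). Next I compare these with the projected TCP to find the camera's bias.

```bash
python3 - <<'E'
from h import *
S=load('s1');o=observe();p=o['ee_pos'];y=o['ee_rot'][2];d=np.array([np.sin(y),-np.cos(y),0])
for k in(-.047,-.041,-.035,0,.035,.041,.047): print(k,np.round(proj(S,p+k*d),1))
s=cv2.imread('pics/s1.png')[235:305,290:365];cv2.imwrite('pics/c2.png',cv2.resize(s,None,fx=8,fy=8,interpolation=cv2.INTER_CUBIC))
E
```

```text
-0.047 [304.9 252.5]
-0.041 [307.6 254.6]
-0.035 [310.4 256.8]
0 [327.3 269.8]
0.035 [345.1 283.7]
0.041 [348.3 286.1]
0.047 [351.5 288.6]
```

View pics/c2.png

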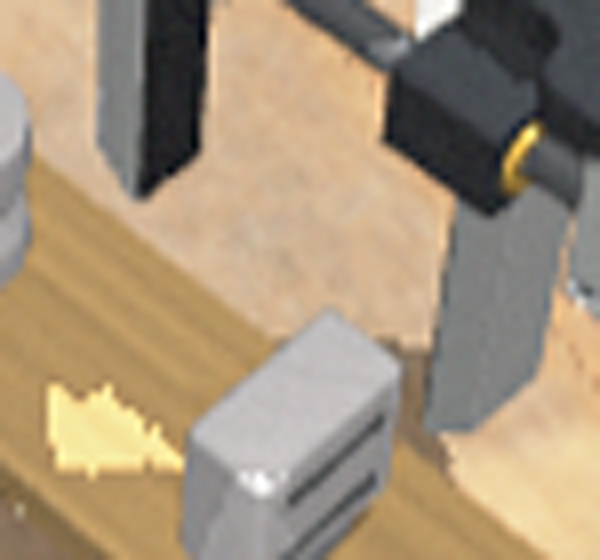

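move_arm(
  gripper=[70,70,70,70,70,70,70,70,15,15,15,15,15,15,15,15,15,15],
  translation=[
    [1,0,15],
    [1,0,30],
    [1,0,45],
    [1,0,60],
    [1,0,70],
    [1,0,77],
    [1,0,77],
    [1,0,77],
    [1,0,77],
    [1,0,77],
    [1,0,77],
    [1,0,77],
    [1,0,77],
    [1,0,77],
    [1,0,77],
    [1,0,77],
    [1,0,77],
    [1,0,77],
  ],
  turn=[0,0,0,0,0,0,0,0,0,0,0,0,0,0,0,0,0,0],
  grip_force=30,
)

```text
t: 3.2
ee_pos: [0.5475, -0.2149, 0.1285]
ee_rot: [-3.142, -0.0, 0.242]
contact_force: [-0.2, -0.1, 0.0]
gripper_width: 0.0215
```

move_arm(
  gripper=[15,15,15,15,15,15,15,15,15,15,15],
  translation=[
    [0,0,-8],
    [0,0,-25],
    [0,0,-45],
    [0,0,-65],
    [0,0,-85],
    [0,0,-105],
    [0,0,-130],
    [0,0,-155],
    [0,0,-175],
    [0,0,-175],
    [0,0,-175],
  ],
  turn=[0,0,0,0,0,0,0,0,0,0,0],
)

```text
t: 4.12
ee_pos: [0.5475, -0.215, 0.304]
ee_rot: [3.141, -0.001, 0.242]
contact_force: [0.4, 0.4, -1.5]
gripper_width: 0.022
```

move_arm(
  gripper=[15,15,15,15,15,15,15,15,15,15,15,15,15,15,15,15,15,15,15,15],
  translation=[
    [1,-10,0],
    [4,-30,0],
    [8,-56,0],
    [12,-84,0],
    [16,-112,0],
    [20,-140,0],
    [24,-168,0],
    [28,-196,0],
    [32,-224,0],
    [36,-252,0],
    [40,-280,0],
    [43,-308,0],
    [47,-336,0],
    [51,-364,0],
    [54,-385,0],
    [56,-397,0],
    [56,-402,0],
    [56,-402,0],
    [56,-402,0],
    [56,-402,0],
  ],
  turn=[0.01,0.02,0.03,0.04,0.05,0.06,0.07,0.08,0.09,0.1,0.102,0.102,0.102,0.102,0.102,0.102,0.102,0.102,0.102,0.102],
)

```text
t: 5.78
ee_pos: [0.5057, 0.1878, 0.3033]
ee_rot: [3.141, 0.0, 0.139]
contact_force: [-0.5, 0.6, -0.8]
gripper_width: 0.0217
```

```bash
python3 - <<'E'
from h import *
s=shot('scene','s2')['pixels'];t=shot('top','t2')['pixels']
a=np.hstack([cv2.resize(s[110:230,170:260],None,fx=5,fy=5,interpolation=cv2.INTER_CUBIC),cv2.resize(t[215:335,140:240],None,fx=3.4,fy=5,interpolation=cv2.INTER_CUBIC)])
cv2.imwrite('pics/c3.png',a);print(a.shape)
o=observe();print(o['ee_pos'],o['ee_rot'],o['contact_force'],o['wrist_torque'])
p=o['ee_pos'];S=load('s2');tip=p+np.array([0,0,.019-.1275-.0055])
print('pred tip',tip,proj(S,tip))
E
```

```text
(600, 790, 3)
[0.50577363 0.18789797 0.30345658] [ 3.14151515e+00 -4.48952056e-05  1.38477573e-01] [-0.05560583 -0.32442365 -0.60111544] [ 0.02671888 -0.03375586 -0.01395133]
pred tip [0.50577363 0.18789797 0.18945658] (np.float64(203.7363966185562), np.float64(150.07234926826885))
```

View pics/c3.png

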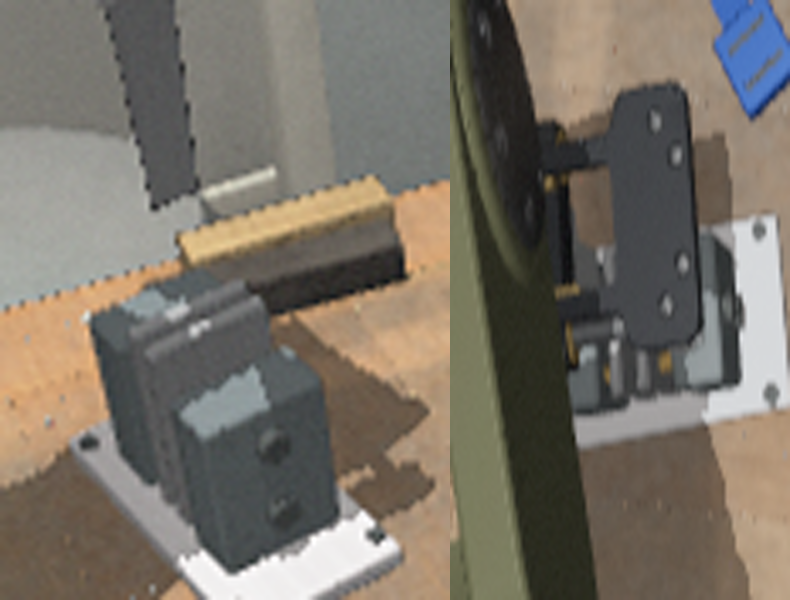

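The crop shows the blade hanging vertically above the guide. The tip's edge ends are at about scene (201,152) and (210.6,148), so its middle is at (205.7,150). The plates are at rest.

```bash
python3 - <<'E'
from h import *
S=load('s2');
for uv in [(201,152),(210.6,148),(205.7,150)]: print(uv,onz(S,*uv,.19).round(4))
y=.1385;X=np.array([np.cos(y),np.sin(y)]);Y=np.array([-np.sin(y),np.cos(y)])
d=onz(S,205.7,150,.19)[:2]-[.5084,.1864];print('tip-gap in guide x,y',d@X,d@Y)
s=cv2.imread('pics/scene0.png')[160:200,185:230];g=cv2.imread('pics/s2.png')[110:160,185:230]
cv2.imwrite('pics/c4.png',np.hstack([cv2.resize(k,None,fx=8.5,fy=8.5,interpolation=cv2.INTER_CUBIC)[:340] for k in (s,g[8:48])]))
E
```

```text
(201, 152) [0.498  0.1837 0.19  ]
(210.6, 148) [0.521  0.1865 0.19  ]
(205.7, 150) [0.5093 0.1852 0.19  ]
tip-gap in guide x,y 0.0006938153543542877 -0.0012784977979932277
```

View pics/c4.png

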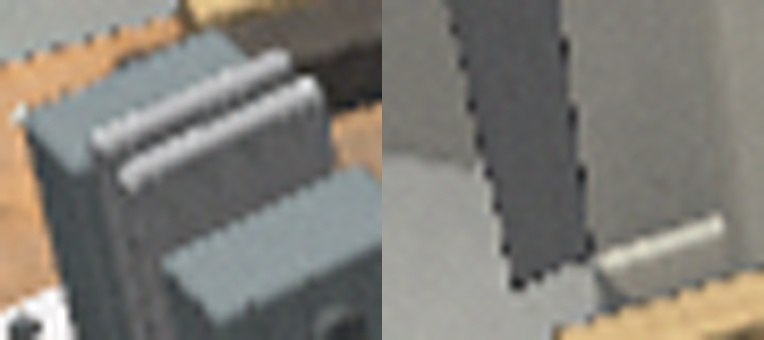

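The crop shows the plate-top ridges in the scene view at about (196.8,176.5)–(218.3,167.1) at the back and (200.3,180.9)–(221.8,170.4) at the front. The gap middle is near (209.3,173.7) and the tip middle is at (205.2,150.05).

```bash
python3 - <<'E'
from h import *
S=load('s2')
y=.1385;X=np.array([np.cos(y),np.sin(y)]);Y=np.array([-np.sin(y),np.cos(y)])
t=onz(S,205.2,150.05,.19)[:2];g=onz(S,209.3,173.7,.1245)[:2];d=t-g;print(t,g,'tip-gap',d@X,d@Y)
L=[onz(S,185+a/8.5,160+b/8.5,.1245)[:2] for a,b in((100,140),(283,60),(130,178),(313,88))]
for p in L: print((p-g)@X,(p-g)@Y)
E
```

```text
[0.50827935 0.18561458] [0.50784631 0.18647859] tip-gap 0.00030960956229168784 -0.0009155232344865079
-0.026790200044103672 0.009190762161672568
0.0282168397201696 0.007762744456533602
-0.028247204310579796 -0.009262273590883486
0.028236709398504062 -0.007536942604405591
```

move_arm(
  gripper=[15,15,15,15,15,15,15,15],
  translation=[
    [-0.5,-1.3,10],
    [-0.5,-1.3,30],
    [-0.5,-1.3,50],
    [-0.5,-1.3,60],
    [-0.5,-1.3,65],
    [-0.5,-1.3,70],
    [-0.5,-1.3,75],
    [-0.5,-1.3,75],
  ],
  turn=[0,0,0,0,0,0,0,0],
)

```text
t: 6.55
ee_pos: [0.5049, 0.19, 0.2281]
ee_rot: [3.142, 0.0, 0.14]
contact_force: [0.1, 0.1, -1.3]
gripper_width: 0.0218
```

```bash
python3 - <<'E'
from h import *
F=[]
for i in range(3):
    s=shot('scene',f's3_{i}');o=observe();F.append(np.r_[o['contact_force'],o['wrist_torque']]);
print(np.round(F,3),o['ee_pos'],o['t'])
p=s['pixels'][105:205,170:250];cv2.imwrite('pics/c5.png',cv2.resize(p,None,fx=6,fy=6,interpolation=cv2.INTER_CUBIC))
E
```

```text
[[-0.743  0.625 -1.577  0.003  0.038  0.004]
 [-0.416 -0.023 -0.573  0.019  0.055  0.003]
 [-0.229 -0.57  -1.009  0.045 -0.046 -0.019]] [0.5051162  0.19010227 0.22905599] 6.7
```

View pics/c5.png

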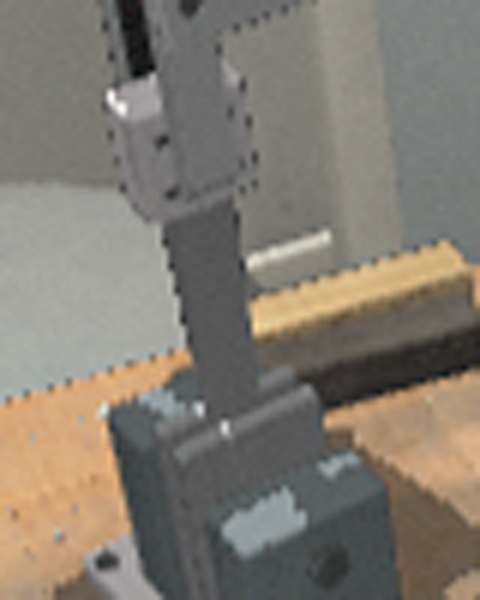

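The crop shows the blade entering between the plates. It is centred along x to about 0.5 px, at crop (234,409) against a ridge middle of (237,411). The force readings show no contact.

```bash
cat > f.py <<'E'
from h import *
F=[]
for i in range(14):
    c=optics.camera('scene');o=observe();F.append(np.r_[o['contact_force'],o['wrist_torque'],o['ee_pos']])
cv2.imwrite(f"pics/f{o['t']:.2f}.png",c['pixels'])
F=np.array(F);m=F.mean(0);y=.14;R=np.array([[np.cos(y),np.sin(y)],[-np.sin(y),np.cos(y)]])
print('Fguide',R@m[:2],'Fz',m[2],'sd',F[:,:3].std(0).round(2),'Tguide',(R@m[3:5]).round(3),m[5].round(3),'pos',m[6:].round(4),'t',o['t'])
E
python3 f.py
```

```text
Fguide [-0.10691066 -0.14027278] Fz -1.5236782821308594 sd [0.46 0.39 0.33] Tguide [0.032 0.009] -0.01 pos [0.505  0.19   0.2286] t 7.4
```

move_arm(
  gripper=[15,15,15,15,15,15],
  translation=[
    [0,0,8],
    [0,0,16],
    [0,0,24],
    [0,0,32],
    [0,0,35],
    [0,0,35],
  ],
  turn=[0,0,0,0,0,0],
)

```text
t: 7.9
ee_pos: [0.5045, 0.1901, 0.1923]
ee_rot: [-3.142, 0.002, 0.14]
contact_force: [-0.8, 2.9, -2.3]
gripper_width: 0.0217
```

```bash
python3 f.py
```

```text
Fguide [-0.67595992  1.59167813] Fz -1.474559713589225 sd [0.68 0.56 1.1 ] Tguide [0.519 0.113] 0.013 pos [0.5049 0.1901 0.1936] t 8.6
```

move_arm(
  gripper=[15,15,15,15,15],
  translation=[
    [0,-0.8,0],
    [0,-0.8,5],
    [0,-0.8,10],
    [0,-0.8,14],
    [0,-0.8,14],
  ],
  turn=[0,0,0,0,0],
)

```text
t: 9.02
ee_pos: [0.5045, 0.1907, 0.1783]
ee_rot: [3.141, 0.001, 0.14]
contact_force: [0.2, 2.0, -3.7]
gripper_width: 0.0218
```

```bash
python3 f.py
```

```text
Fguide [-0.58739484  1.38906779] Fz -3.1981829436369944 sd [0.47 0.54 0.44] Tguide [0.392 0.175] -0.005 pos [0.5047 0.1908 0.1793] t 9.7167
```

move_arm(
  gripper=[15,15,15,15,15],
  translation=[
    [0,-0.6,0],
    [0,-0.6,4],
    [0,-0.6,8],
    [0,-0.6,10],
    [0,-0.6,10],
  ],
  turn=[0,0,0,0,0],
)

```text
t: 10.13
ee_pos: [0.5048, 0.1913, 0.169]
ee_rot: [3.141, -0.0, 0.14]
contact_force: [1.3, 0.5, -4.1]
gripper_width: 0.0216
```

```bash
python3 f.py
```

```text
Fguide [1.49364833 0.1299485 ] Fz -4.0400329807696975 sd [0.5  0.51 0.54] Tguide [ 0.04  -0.323] 0.015 pos [0.5047 0.1914 0.1693] t 10.8333
```

move_arm(
  gripper=[15,15,15,15,15,15],
  translation=[
    [0,-0.1,1],
    [0,-0.1,2.5],
    [0,-0.1,4],
    [0,-0.1,5],
    [0,-0.1,5.5],
    [0,-0.1,5.5],
  ],
  turn=[0,0,0,0,0,0],
)

```text
t: 11.33
ee_pos: [0.5048, 0.1915, 0.164]
ee_rot: [-3.142, -0.0, 0.14]
contact_force: [1.4, 0.4, 1.8]
gripper_width: 0.0215
```

```bash
python3 f.py; ls pics/f*; python3 - <<'E'
from h import *;import glob
fs=sorted(glob.glob('pics/f*.png'),key=lambda f:float(f[6:-4]))
ims=[cv2.imread('pics/s2.png')]+[cv2.imread(f) for f in fs]
pick=[cv2.imread('pics/scene0.png'),ims[1],ims[-1]]
a=np.hstack([cv2.resize(k[160:210,188:228],None,fx=6.5,fy=11,interpolation=cv2.INTER_CUBIC) for k in pick])
cv2.imwrite('pics/c6.png',a);print(a.shape)
E
```

```text
Fguide [ 1.26773775 -0.04641437] Fz 2.100560779721976 sd [0.7  0.3  0.58] Tguide [ 0.005 -0.374] 0.002 pos [0.5048 0.1915 0.164 ] t 12.0333
pics/f10.83.png
pics/f12.03.png
pics/f7.40.png
pics/f8.60.png
pics/f9.72.png
(550, 780, 3)
```

View pics/c6.png

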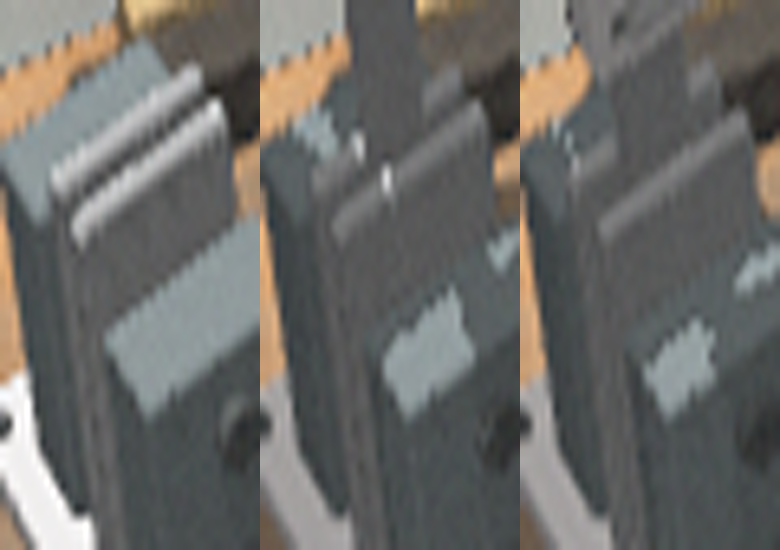

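The crop compares rest, entry and now. The blade is wedged between the plates and the ridges have visibly spread. The left ends were near (197,176) and (200.6,181), and the back one has moved up. Next I measure the shift numerically, without viewing a picture.

```bash
python3 - <<'E'
from h import *
S=load('s2');g=cv2.cvtColor
A=cv2.cvtColor(cv2.imread('pics/f7.40.png'),6).astype(np.float32)
mid=np.array([.5055,.1895]);y=.14;X=np.array([np.cos(y),np.sin(y)]);Y=np.array([-np.sin(y),np.cos(y)])
# px per mm of guide y at the lip
a=np.array(proj(S,[*mid,.125]));J=(np.array(proj(S,[*(mid+.001*Y),.125]))-a);print('px/mm',J)
W={'right_ridge':(199,224,166,190),'right_leftend':(198,206,170,190),'right_rightend':(216,226,165,182),'left_leftend':(193,203,168,182),'left_rightend':(213,222,163,170),'housing(ctl)':(205,232,183,212)}
for f in('f8.60','f9.72','f10.83','f12.03'):
    B=cv2.cvtColor(cv2.imread(f'pics/{f}.png'),6).astype(np.float32);r=[]
    for n,(u0,u1,v0,v1) in W.items():
        T=A[v0:v1,u0:u1];ds=np.arange(-5,5.01,.1);c=[]
        for d in ds:
            P=cv2.warpAffine(B,np.float32([[1,0,-d*J[0]],[0,1,-d*J[1]]]),(560,420),flags=cv2.INTER_CUBIC)[v0:v1,u0:u1]
            c.append(np.corrcoef(T.ravel(),P.ravel())[0,1])
        i=np.argmax(c);r.append(f'{n} {ds[i]:.1f} ({c[i]:.2f})')
    print(f,r)
E
```

```text
px/mm [-0.22581123 -0.22067118]
f8.60 ['right_ridge -1.5 (0.76)', 'right_leftend -0.7 (0.66)', 'right_rightend -0.9 (0.93)', 'left_leftend -0.4 (0.85)', 'left_rightend -1.1 (0.86)', 'housing(ctl) -1.4 (0.90)']
f9.72 ['right_ridge -1.7 (0.65)', 'right_leftend -0.4 (0.53)', 'right_rightend -1.1 (0.92)', 'left_leftend -0.0 (0.80)', 'left_rightend -1.3 (0.82)', 'housing(ctl) -1.4 (0.87)']
f10.83 ['right_ridge -2.1 (0.61)', 'right_leftend -1.7 (0.52)', 'right_rightend -1.3 (0.88)', 'left_leftend 0.4 (0.74)', 'left_rightend -1.1 (0.72)', 'housing(ctl) -1.7 (0.85)']
f12.03 ['right_ridge -2.4 (0.60)', 'right_leftend -1.4 (0.52)', 'right_rightend -1.5 (0.87)', 'left_leftend 1.2 (0.72)', 'left_rightend -1.0 (0.67)', 'housing(ctl) -2.0 (0.84)']
```

```bash
python3 - <<'E'
from h import *
T=load('top0');I=cv2.cvtColor(cv2.imread('pics/top0.png'),6).astype(np.float32)
mid=np.array([.5034,.1905]);y=.14;X=np.array([np.cos(y),np.sin(y)]);Y=np.array([-np.sin(y),np.cos(y)])
yy=np.arange(-.016,.016,.0005);xx=np.linspace(-.022,.022,40)
m=np.array([[proj(T,[*(mid+a*Y+b*X),.125]) for a in yy] for b in xx],np.float32)
p=cv2.remap(I,m[...,0],m[...,1],cv2.INTER_CUBIC).mean(0)
print([f'{a*1e3:.1f}:{v:.0f}' for a,v in zip(yy,p)])
E
```

```text
['-16.0:68', '-15.5:65', '-15.0:63', '-14.5:63', '-14.0:62', '-13.5:62', '-13.0:61', '-12.5:63', '-12.0:68', '-11.5:77', '-11.0:91', '-10.5:107', '-10.0:123', '-9.5:137', '-9.0:148', '-8.5:157', '-8.0:164', '-7.5:170', '-7.0:173', '-6.5:174', '-6.0:172', '-5.5:168', '-5.0:160', '-4.5:149', '-4.0:134', '-3.5:115', '-3.0:95', '-2.5:78', '-2.0:66', '-1.5:60', '-1.0:59', '-0.5:61', '0.0:63', '0.5:64', '1.0:64', '1.5:64', '2.0:63', '2.5:62', '3.0:62', '3.5:63', '4.0:68', '4.5:77', '5.0:91', '5.5:106', '6.0:122', '6.5:136', '7.0:147', '7.5:156', '8.0:164', '8.5:170', '9.0:174', '9.5:175', '10.0:173', '10.5:168', '11.0:160', '11.5:149', '12.0:135', '12.5:119', '13.0:103', '13.5:90', '14.0:82', '14.5:76', '15.0:73', '15.5:68']
```

In the top view the plate spacing is 16.0 mm, so the gap is 8.0 mm and each plate is pressed back about 2.5–2.65 mm. I take one last look before handing in.

```bash
python3 - <<'E'
from h import *
c=shot('scene','end')['pixels'];cv2.imwrite('pics/endc.png',cv2.resize(c[90:350,150:380],None,fx=2.3,fy=2.3,interpolation=cv2.INTER_CUBIC))
E
```

```text
(no output)
```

View pics/endc.png

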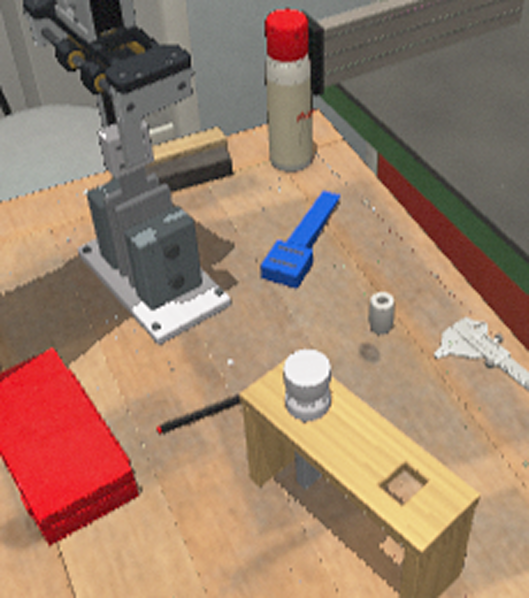

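The final picture shows the gauge held in the guide (crop 140,180), the round gauge still hanging in the stand (305,385), and its neighbour's slot empty (403,482).

```bash
python3 -c "
from h import *
o=observe();print(o['t'],o['ee_pos'],o['contact_force'],o['gripper_width']);print(robot.job_done())"
```

```text
12.0833 [0.50477454 0.19152387 0.1640113 ] [2.56966758 0.62153615 2.89026987] 0.021787911805248094
the job is handed in; nothing more can be done
None
```

The taper gauge is out of the stand and its blade is held still between the two plates, still gripped. The round-handled gauge is still hanging in its slot, and I handed the job in at 12.1 s.

**Depth:** The blade tip is about 50 mm above the table, so each plate is pressed back about 2.5–2.65 mm. That is worked out from the resting gap, which came to 8.0 mm from the top picture and about 8.4 mm from the contact forces.

**Centring and fit:** The sideways force across the plates averaged about 0, so the blade is centred between them. It lines up midway along the plates to about 1 mm in the picture. The downward push met about 3.6 N of drag.

**Checks that were weak or disagreed:**
- The two cameras disagreed by about 5 mm in absolute position, so I worked from relative positions and the forces.
- My attempt to measure the plates' movement directly in the scene pictures was too noisy, because the shadows moved and there was only 0.3 px per mm. It showed the plates spreading but gave no reliable figure.
- A force of about 1.3 N along the plates remains, which I took to be friction.

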